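# Inject and start the run through the guard window

## Robot

A 7-joint arm with a two-finger parallel gripper is mounted at the origin on the work surface. World frame = base frame: x ahead of the robot, y to its left, z up, the work surface at z = 0. Lengths are in m, angles in rad, forces in N, time in s.
With the tool pointing down it reaches from about 0.35 to 0.9 m from the base axis. Payload 8.1 kg.
Tool frame: the origin (TCP) lies midway between the tips of the shut fingers; the grasp point (between the pads) lies 19 mm behind it; z points along the fingers, x is the direction in which the jaws open and shut, and the axes are right-handed (so a half turn about z gives the same grasp; the last joint's range is limited). The gripper opens to 92 mm and grips with 3 to 60 N. Pads are 19 mm wide; open, the fingers measure 130 mm over their backs; the gripper's body (75 mm by 190 mm) begins 47 mm behind the grasp point.
Start: joints at [1.1, 0.434, 0.025, 1.573, -0.012, 1.134, -0.075], TCP at [0.225, -0.583, 0.227] pointing down, gripper open.
Joint ranges: [-2.62, 2.62], [-0.44, 2.09], [-1.27, 1.32], [0.08, 2.57], [-1.32, 4.46], [0.12, 2], [-2.74, 2.74]. Speed limits (rad/s): [2.22, 2.22, 3.01, 3.01, 3.14, 3.14, 3.14].

## Interface

Orientations are given as a rotation vector (axis times angle).
In Python, from cell import arm gives the robot as it stands. The module is installed in compiled form; this text tells all that it offers.
- The arm moves only by the tool play_rows, never from a script. Its argument "motion" is a list of rows, each a list of 7 numbers: the gripper's target within -1 to 1 (fully open at 1, half-way at 0, shut at -1), then the shift along the tool's x, y, z in mm, then the turn, a rotation vector about the tool's x, y, z in rad. In form: [[claw, tx, ty, tz, ax, ay, az], ...]. A call has 1 to 10 rows; each row is the pose to reach, as a shift and turn from the pose measured when the call began, along the tool's axes at that moment; what a row does not reach only later rows make up. A row lasts 1/10 s, in which the tool goes at most 50 mm and 8.59 degrees, less where a joint would pass 70% of its speed; a pose out of reach is approached as far as the arm can. A call with a gripper value outside its range is refused whole. The fingers move at their own pace and stop on an object; "force" is the grip in N (left out, the last holds). Time passes only in rows, so rows that repeat a pose let the fingers close. It gives the time, the measured TCP pose, the force and the opening at its end, in the units of the state.
- arm.observe(): the state, without advancing time (a new reading comes with each control period).
- arm.get_image(name): name is "scene" or "top"; returns a dict with "img" (480x640x3 uint8, blue, green, red), "depth" (480x640 float32, m along the optical axis (not along the pixel's ray), 0 where there is no reading), "K" (3x3 intrinsics, pixels), "rvec" (rotation vector, rad) and "tvec" (3), from world to camera coordinates, as OpenCV has them. Camera axes: x right, y down, z forward; pixel columns grow to the right and rows downward; lengths in m; the calibration is good to about 2 mm. A picture is of the moment at which its call begins.
- arm.sign_off(): hands the job in, once; it reports no verdict.
Trained networks look in a picture, given as the dict that the camera call returned (one of the last four; its "shot" number tells which), for a name from the list of things; names that differ only in an ending like _2 or _b are one class to them, and where a whole thing is asked for, a point or a joint stands for the part that bears it (a point fixed in the world has none). Each returns a list of dicts, best first, with "score" (0 to 1); they miss things now and then, are a little off and sometimes report something else, mostly with a low value. They report only what shows in the picture. A call takes as long as a camera call. They do not tell look-alikes from the thing itself.
- arm.look_for(picture, query): "box" ([left, top, width, height] as shares, 0 to 1, of the picture: columns of its width, rows of its height, round what is visible of it).
The state is a dict: "clock": time; "joints": joint angles; "dq": joint speeds; "joint_efforts": joint torques, N m; "position": TCP position; "ee_rot": TCP orientation; "force": force on the tool from outside, world axes, zero at the start; "ft_torque": the same for the moment, N m; "width": opening from 0.0 (shut) to 1.0 (fully open).
Only numpy, scipy, OpenCV 4.12 (cv2) and the standard library are available. Lean on these libraries where they do the work, as an engineer would, in place of code of your own. Each camera call takes 0.05 s, during which the arm holds its last target. There are 200 camera calls.

## Task

Reach in through the window of the guard on the injection unit and press the lever fully down, without touching the guard. Come back out and then press the key on the small start box all the way in and let it go. Only press: the start box and the glassware and rack around stay standing where they are.

Things in the scene. Friction and masses are not known exactly. Their poses are not given: they have to be found in the camera images.
- injector: White instrument, fixed to the bench: housing 240 mm (x) by 200 mm (y), its flat top 85 mm above the bench, dark front panel on its -x side, guard and lever on top. Origin: centre of its underside, on the bench. Its x axis points away from the front panel, z up. It stands at a varying place and yaw.
- guard: Grey frame fixed on the injection unit, same origin and axes: a 160 mm square plate, 5 mm thick, with a 100 mm square window in its middle, on four corner posts, its four sides closed with clear panes. The plate slopes 12 degrees: its upper face is 143 mm above the bench at the front (-x) edge, 160 at the centre, 177 at the back. Neither plate, posts nor panes may be touched.
- window (a point): Centre of the guard's window, at the level of the plate's upper face, 160 mm above the bench, straight above the injection unit's origin. Axes as the injection unit (not sloped).
- lever (a joint): Lever behind the window, rad: 0 fully up, 0.30 fully down at a hard stop; starts at 0 to 0.06. It pivots on a cross pin along the unit's y, 85 mm behind the window centre (unit's +x), 125 mm above the bench; the arm points to the front. Pressing the pad takes about 4 N all the way, with no spring: it stays where it is left.
- lever_pad (a point): Centre of the flat top of the black round pad (32 mm diameter, 14 mm thick) at the lever's free end, under the middle of the window. Its height above the bench is 147.5 mm with the lever fully up and 122 mm fully down (38 mm below the window centre); in the horizontal it stays within 4 mm of the window centre.
- start_box: Loose grey plastic box, 100 (x) by 65 (y) by 40 mm high, 0.5 to 0.85 kg, standing free on the bench, with one round key on top. Origin: centre of its underside; x along its length. Only to be pressed on its key.
- start_key (a joint): Travel of the spring key on the start box, m: 0 is out, 0.006 is fully in (hard stop). It takes 1.5 N to start moving and 4.5 N fully in, and springs back when let go.
- key_top (a point): Centre of the flat top of the white round key (28 mm diameter), on the start box 20 mm from the box's centre towards its -x end; 52 mm above the bench when out, 46 mm when fully in. A fixed black collar, 38 mm diameter, 43 mm above the bench, surrounds it.
- solvent_bottle: Bystander: glass solvent bottle with a blue cap, 66 mm diameter, 160 mm high, loose. Origin: centre of its underside.
- beaker: Bystander: glass beaker, 68 mm diameter, 90 mm high, loose. Origin: centre of its underside.
- vial_rack: Bystander: white rack 60 by 140 mm, 47 mm high, with ten amber vials in it, loose, behind the work. Origin: centre of its underside.
Things that resemble listed ones, but are neither listed nor needed, are in the scene too. What is shaped like the start_box but brown or green is not meant.

How it is judged:
On the way, in this order (a step that is already met when the one before it is completed fails the run):
1. the lever is pressed fully down (value of joint lever above 0.27 rad), for 0.2 s.
2. the start key is pressed in, with the lever down (value of joint start_key above 0.0045 m and value of joint lever above 0.27 rad), for 0.1 s.
At the end, for the whole second after the job is handed in: The lever is fully down (beyond 0.27 of 0.30 rad) and the start key is out again (within 1.5 mm); the start box, bottle, beaker and rack stand upright within 20 mm of where they began (value of joint lever above 0.27 rad and value of joint start_key below 0.0015 m and distance of each of start_box, solvent_bottle, beaker, vial_rack from where it was at the start of the episode below 0.02 m and angle between each of start_box, solvent_bottle, beaker, vial_rack's own z axis and vertical below 0.1 rad and linear speed of start_box below 0.02 m/s); the robot touches nothing.
It fails at once if the robot touches the guard (more than 0.5 N) (contact force between any of the fingers, the arm and guard above 0.5 N).
It fails at once if the start key is pressed (3 mm or more) before the lever is down (value of joint start_key above 0.003 m and value of joint lever below 0.25 rad).
It fails at once if the start box is lifted, tipped or shoved more than 20 mm (distance of start_box from where it was at the start of the episode above 0.02 m or height (world z) of start_box above 0.008 m or angle between start_box's own z axis and vertical above 0.2 rad).
It fails at once if a bystander is moved more than 20 mm or lifted (distance of any of solvent_bottle, beaker, vial_rack from where it was at the start of the episode above 0.02 m).
It also fails if it takes over 48 s, if anything falls off the work surface, if the arm or the gripper's body presses on something with over 40 N, if the wrist force passes 120 N, or if a joint passes its speed limit or range.

## Working session

There is one attempt and no reset: what is moved stays moved. The work goes in short steps, Python scripts to look and compute and a tool call to move; the robot and the scene stay as the last step left them, time stands still between calls to the robot, and variables do not carry over. Pictures are saved under pics/ and viewed, on a budget of 10 in all, crops included, one or two more only if the job needs it, and the job is handed in when it is done.

Besides the shell and the picture viewer there is one more tool, called after "Call:" in YAML: its name, and indented under it one key for each argument. play_rows: Moves the arm, as the interface text tells. Its arguments: {"type":"object","properties":{"motion":{"type":"array"},"force":{"type":"number"}},"required":["motion"]}

```bash
mkdir -p pics
cat > h.py <<'E'
import numpy as np, cv2
from cell import arm
def cloud(p):
    K=p["K"];d=p["depth"];R=cv2.Rodrigues(np.array(p["rvec"],float))[0];t=np.array(p["tvec"],float).ravel()
    v,u=np.mgrid[:480,:640]
    c=np.stack([(u-K[0][2])/K[0][0]*d,(v-K[1][2])/K[1][1]*d,d],-1)
    w=(c-t)@R
    w[d==0]=np.nan
    return w
E
python3 - <<'E'
from h import *
s=arm.observe();print({k:np.round(v,3) for k,v in s.items()})
for n in("scene","top"):
    p=arm.get_image(n);cv2.imwrite(f"pics/{n}0.png",p["img"]);w=cloud(p)
    R=cv2.Rodrigues(np.array(p["rvec"],float))[0];print(n,"cam at",np.round(-R.T@np.array(p["tvec"]).ravel(),3))
    np.savez(f"{n}0.npz",img=p["img"],w=w,K=p["K"],rvec=p["rvec"],tvec=p["tvec"])
    for q in("injector","guard","lever_pad","start_box","key_top","solvent_bottle","beaker","vial_rack"):
        for r in arm.look_for(p,q)[:4]:
            b=np.array(r["box"])*[640,480,640,480];c=(int(b[1]+b[3]/2),int(b[0]+b[2]/2))
            print(q,round(r["score"],2),np.round(b),np.round(w[c],3))
E
```

```text
{'clock': np.float64(0.0), 'joints': array([ 1.1  ,  0.435,  0.025,  1.574, -0.012,  1.134, -0.075]), 'dq': array([-0.   ,  0.   , -0.001,  0.001, -0.   ,  0.001, -0.   ]), 'joint_efforts': array([ 0.0000e+00, -6.6785e+01,  9.8500e-01, -3.1446e+01, -6.1000e-02,
        4.3000e-02,  0.0000e+00]), 'position': array([ 0.224, -0.583,  0.226]), 'ee_rot': array([-2.590e+00,  1.777e+00,  2.000e-03]), 'force': array([-0.147, -0.181, -0.361]), 'ft_torque': array([0.019, 0.004, 0.007]), 'width': np.float64(1.0)}
scene cam at [ 1.373 -0.252  0.858]
injector 0.62 [328. 173. 111. 103.] [0.601 0.163 0.122]
guard 0.69 [341. 169.  93.  69.] [0.597 0.169 0.177]
lever_pad 0.58 [378. 195.  28.  34.] [0.6   0.18  0.156]
start_box 0.92 [195. 256.  44.  45.] [ 0.58  -0.23   0.041]
start_box 0.84 [169. 222.  44.  31.] [ 0.419 -0.272  0.042]
start_box 0.82 [257. 238.  37.  34.] [ 0.546 -0.085  0.041]
start_box 0.8 [221. 308.  47.  38.] [ 0.734 -0.198  0.04 ]
key_top 0.7 [152. 320.  15.  12.] [ 0.688 -0.364  0.051]
key_top 0.54 [176. 223.  12.  10.] [ 0.392 -0.286  0.053]
solvent_bottle 0.7 [ 99. 248.  46.  
[... 392 characters left out ...]

lever_pad 0.5 [246. 223.  12.  41.] [0.57  0.198 0.131]
start_box 0.86 [382. 241.  34.  34.] [ 0.551 -0.225  0.047]
start_box 0.84 [374. 188.  32.  30.] [ 0.716 -0.199  0.04 ]
start_box 0.73 [330. 245.  40.  35.] [ 0.533 -0.083  0.036]
start_box 0.71 [423. 201.  38.  29.] [ 0.681 -0.352  0.037]
key_top 0.66 [244. 226.   8.  36.] [0.573 0.213 0.088]
key_top 0.6 [444. 206.  10.  15.] [ 0.684 -0.372  0.054]
key_top 0.54 [343. 257.  11.  10.] [ 0.535 -0.076  0.049]
key_top 0.43 [418. 308.   7.   9.] [ 0.393 -0.286  0.057]
solvent_bottle 0.55 [458. 244.  31.  24.] [ 0.55  -0.418  0.122]
beaker 0.81 [154. 225.  30.  27.] [0.596 0.468 0.002]
vial_rack 0.84 [292. 163.  46.  25.] [0.793 0.028 0.044]
```

Run:
```python
import cv2
a=cv2.imread("pics/scene0.png")[140:380,70:520];cv2.imwrite("pics/a.png",cv2.resize(a,(800,427),interpolation=3))
a=cv2.imread("pics/top0.png")[140:350,140:500];cv2.imwrite("pics/b.png",cv2.resize(a,(800,467),interpolation=3))
```

```text
(no output)
```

View pics/a.png

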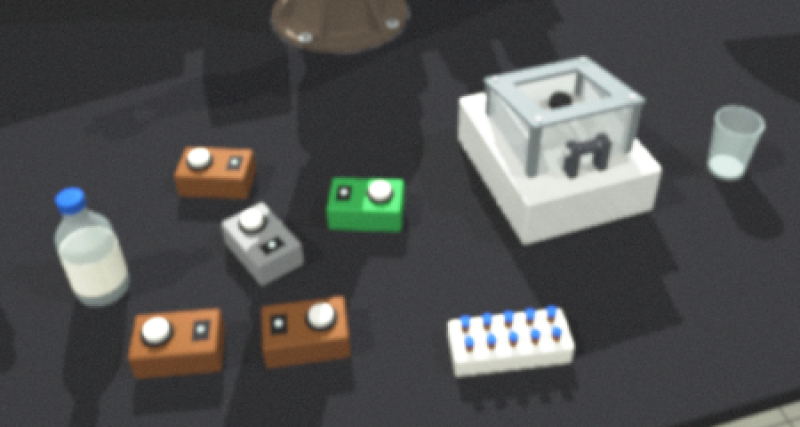

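View pics/b.png

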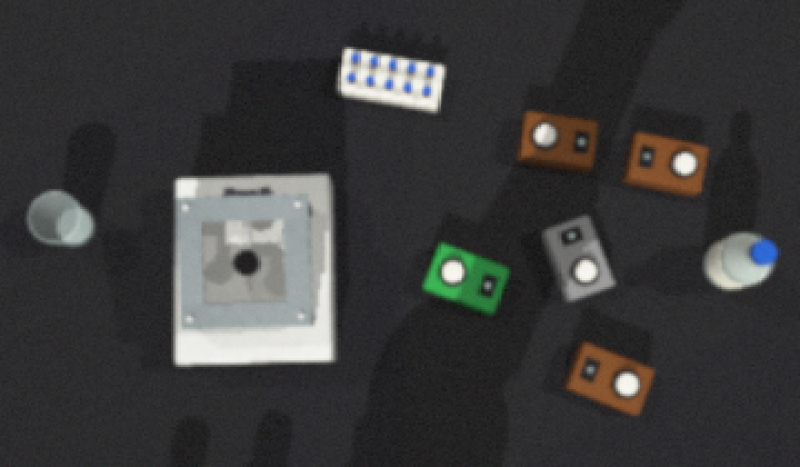

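The grey box is at crop a (262,242), with its key at (252,219). In crop b its key is at (585,271). The injector's window and black pad are at crop b (246,262), and the front panel faces the robot. Next I'll measure these precisely.

Run:
```python
from h import *
def fit(P,n):
    P=P.reshape(-1,2);r=cv2.minAreaRect((P*1000).astype(np.float32));print(n,len(P),"c",np.round(r[0],1),"size",np.round(r[1],1),"ang",round(r[2],1),"mean",np.round(P.mean(0)*1000,1))
def ray(D,u,v,z):
    R=cv2.Rodrigues(D["rvec"].astype(float))[0];C=-R.T@D["tvec"].ravel();d=R.T@np.linalg.inv(D["K"])@[u,v,1.];return (C+d*(z-C[2])/d[2])[:2]
for n in("scene","top"):
    D=np.load(n+"0.npz");w=D["w"];img=D["img"].astype(int);x,y,z=w[...,0],w[...,1],w[...,2]
    roi=(x>.4)&(x<.8)&(y>.0)&(y<.36)
    m=roi&(abs(z-.085)<.006);fit(w[m][:,:2],n+" housing")
    m=roi&(z>.14)&(z<.185)
    k=cv2.morphologyEx(m.astype(np.uint8),cv2.MORPH_OPEN,np.ones((2,2)));fit(w[k>0][:,:2],n+" plate")
    A=w[k>0];c=np.linalg.lstsq(np.c_[A[:,:2],np.ones(len(A))],A[:,2],rcond=None)[0];print(" plane",np.round(c,3),"z range",np.percentile(A[:,2],[2,50,98]).round(3))
    # pad: dark pixels in window
    g=img.sum(-1);sat=img.max(-1)-img.min(-1)
    u0,v0=(392,212) if n=="scene" else (250,258)
    vs,us=np.mgrid[:480,:640];r=np.hypot(us-u0,vs-v0)
    k=((g<150)&(r<(14 if n=='top' else 16))).astype(np.uint8);nb,l,st,ce=cv2.connectedComponentsWithStats(k)
    for i in range(1,nb):
        if st[i,4]>12: print(" dark",st[i],ce[i].round(1),"@.147",ray(D,*ce[i],.147).round(4),"depth med",np.nanmedian(w[l==i],0).round(4))
    # grey box top + key
    rb=(abs(x-.56)<.08)&(abs(y+.225)<.07)
    m=rb&(abs(z-.040)<.005);fit(w[m][:,:2],n+" boxtop")
    bright=((g>560)&(np.hypot(x-.56,y+.225)<.09)).astype(np.uint8);nb,l,st,ce=cv2.connectedComponentsWithStats(bright)
    for i in range(1,nb):
        if st[i,4]>8: print(" bright",st[i],ce[i].round(1),"@.052",ray(D,*ce[i],.052).round(4),np.nanmedian(w[l==i],0).round(4))
    bx=(rb&(z>.03)&(sat<40));fit(w[bx][:,:2],n+" greybox")
```

```text
scene housing 1969 c [527.2 197.6] size [244.8 202.3] ang 2.7 mean [581.2 172.7]
scene plate 2245 c [455.5 237.6] size [123.5 362. ] ang 34.8 mean [nan nan]
 ** On entry to DLASCL parameter number  4 had an illegal value
 ** On entry to DLASCL parameter number  4 had an illegal valueTraceback (most recent call last):
  File "<stdin>", line 12, in <module>
    x, resids, rank, s = _umath_linalg.lstsq(a, b, rcond,
                         ~~~~~~~~~~~~~~~~~~~^^^^^^^^^^^^^
                                             signature=signature)
                                             ^^^^^^^^^^^^^^^^^^^^
    raise LinAlgError("SVD did not converge in Linear Least Squares")
numpy.linalg.LinAlgError: SVD did not converge in Linear Least Squares
```

Call:
play_rows:
  motion:
    - [-1, 0, 0, -40, 0, 0, 0]
    - [-1, 0, 0, -80, 0, 0, 0]
    - [-1, 0, 0, -100, 0, 0, 0]
    - [-1, 0, 0, -100, 0, 0, 0]
  force: 30

```text
clock: 1.3
position: [0.2253, -0.5846, 0.3305]
ee_rot: [2.587, -1.776, 0.009]
force: [0.1, -0.4, -0.1]
width: 0.702
```

```bash
cat > m.py <<'E'
from h import *
def fit(P,n):
    P=P.reshape(-1,2);r=cv2.minAreaRect((P*1000).astype(np.float32));print(n,len(P),"c",np.round(r[0],1),"size",np.round(r[1],1),"ang",round(r[2],1),"mean",np.round(P.mean(0)*1000,1))
def ray(D,u,v,z):
    R=cv2.Rodrigues(D["rvec"].astype(float))[0];C=-R.T@D["tvec"].ravel();d=R.T@np.linalg.inv(D["K"])@[u,v,1.];return (C+d*(z-C[2])/d[2])[:2]
def biggest(m):
    nb,l,st,ce=cv2.connectedComponentsWithStats(m.astype(np.uint8));return l==1+np.argmax(st[1:,4])
def run(pre="0"):
  for n in("scene","top"):
    D=np.load(n+pre+".npz");w=D["w"];img=D["img"].astype(int);x,y,z=w[...,0],w[...,1],w[...,2]
    roi=(x>.38)&(x<.8)&(y>.0)&(y<.36)
    m=biggest(roi&(abs(z-.085)<.006));fit(w[m][:,:2],n+" housing")
    k=roi&(abs(z-.160-(x-.527)*np.tan(np.radians(12)))<.006)
    k=biggest(cv2.morphologyEx(k.astype(np.uint8),cv2.MORPH_OPEN,np.ones((2,2))));fit(w[k][:,:2],n+" plate")
    A=w[k];c=np.linalg.lstsq(np.c_[A[:,:2],np.ones(len(A))],A[:,2],rcond=None)[0];print(" plane",np.round(c,3),"z range",np.percentile(A[:,2],[2,50,98]).round(3))
    g=img.sum(-1);sat=img.max(-1)-img.min(-1)
    u0,v0=(386,196) if n=="scene" else (250,258)
    vs,us=np.mgrid[:480,:640];r=np.hypot(us-u0,vs-v0)
    k=((g<180)&(r<14)).astype(np.uint8);nb,l,st,ce=cv2.connectedComponentsWithStats(k)
    for i in range(1,nb):
        if st[i,4]>12: print(" dark",st[i],ce[i].round(1),"@.147",ray(D,*ce[i],.147).round(4),"@.122",ray(D,*ce[i],.122).round(4),"depth med",np.nanmedian(w[l==i],0).round(4))
    rb=(abs(x-.56)<.08)&(abs(y+.225)<.07)
    bright=((g>560)&(np.hypot(x-.56,y+.225)<.09)).astype(np.uint8);nb,l,st,ce=cv2.connectedComponentsWithStats(bright)
    for i in range(1,nb):
        if st[i,4]>8: print(" bright",st[i],ce[i].round(1),"@.052",ray(D,*ce[i],.052).round(4),np.nanmedian(w[l==i],0).round(4))
    bx=biggest(rb&(abs(z-.04)<.006)&(sat<40));fit(w[bx][:,:2],n+" greybox")
if __name__=="__main__": run()
E
python3 m.py
```

```text
scene housing 1877 c [527.2 197.6] size [244.8 202.3] ang 2.7 mean [587.1 169.7]
scene plate 1461 c [505.6 272.5] size [150.6 329.2] ang 10.5 mean [nan nan]
 ** On entry to DLASCL parameter number  4 had an illegal value
 ** On entry to DLASCL parameter number  4 had an illegal valueTraceback (most recent call last):
  File "m.py", line 27, in <module>
    if __name__=="__main__": run()
                             ~~~^^
  File "m.py", line 15, in run
    A=w[k];c=np.linalg.lstsq(np.c_[A[:,:2],np.ones(len(A))],A[:,2],rcond=None)[0];print(" plane",np.round(c,3),"z range",np.percentile(A[:,2],[2,50,98]).round(3))
             ~~~~~~~~~~~~~~~^^^^^^^^^^^^^^^^^^^^^^^^^^^^^^^^^^^^^^^^^^^^^^^^^^
    x, resids, rank, s = _umath_linalg.lstsq(a, b, rcond,
                         ~~~~~~~~~~~~~~~~~~~^^^^^^^^^^^^^
                                             signature=signature)
                                             ^^^^^^^^^^^^^^^^^^^^
    raise LinAlgError("SVD did not converge in Linear Least Squares")
numpy.linalg.LinAlgError: SVD did not converge in Linear Least Squares
```

```bash
sed -i 's/np.ones((2,2))/np.ones((3,3))/' m.py; python3 m.py
```

```text
scene housing 1877 c [527.2 197.6] size [244.8 202.3] ang 2.7 mean [587.1 169.7]
scene plate 1453 c [525.2 197.9] size [163.7 161.9] ang 3.1 mean [535.1 195.2]
 plane [0.21  0.011 0.048] z range [0.145 0.165 0.178]
 dark [380 194  10   6  42] [384.3 196.2] @.147 [0.5329 0.1935] @.122 [0.5034 0.2091] depth med [0.5326 0.1934 0.1465]
 bright [196 255  25  26 277] [208.2 265.7] @.052 [ 0.5459 -0.2434] [ 0.5378 -0.2441  0.0422]
scene greybox 809 c [ 555.9 -228.4] size [105.7  65.2] ang 20.6 mean [ 563.2 -227.6]
top housing 2160 c [528.1 194.8] size [240.2 200.3] ang 3.3 mean [505.6 176. ]
top plate 1963 c [528.4 195.3] size [157.1 160.9] ang 3.0 mean [528.8 195.8]
 plane [0.211 0.008 0.047] z range [0.142 0.16  0.178]
 dark [246 253  10  10  79] [250.4 257.8] @.147 [0.5273 0.1951] @.122 [0.5298 0.1989] depth med [0.5271 0.1956 0.1448]
 bright [399 257   9   9  60] [403.4 261.2] @.052 [ 0.5379 -0.2371] [ 0.5385 -0.2365  0.0518]
top greybox 633 c [ 557.2 -230.6] size [99.9 65.4] ang 21.3 mean [ 559.  -228.9]
```

```bash
cat > d.py <<'E'
import sys
from h import *
from scipy.spatial.transform import Rotation as R
# usage: d.py x y z heading_deg(of tool x) -> shift mm and turn in tool axes
x,y,z,h=map(float,sys.argv[1:5]);s=arm.observe();Q=R.from_rotvec(s["ee_rot"]);c,t=np.cos(np.radians(h)),np.sin(np.radians(h))
T=R.from_matrix(np.array([[c,t,0],[t,-c,0],[0,0,-1]]).T)
print("shift",np.round(Q.inv().apply(np.array([x,y,z])-s["position"])*1000,1),"turn",np.round((Q.inv()*T).as_rotvec(),3))
print("clock",s["clock"],"pos",np.round(s["position"],4),"F",np.round(s["force"],2),"w",round(s["width"],2),"q",np.round(s["joints"],2),"tool z",np.round(Q.as_matrix()[:,2],3))
E
python3 d.py .528 .195 .30 -87; python3 d.py .528 .195 .30 93
```

```text
shift [-618.9 -562.7   26.9] turn [-0.001 -0.006  0.315]
clock 1.3 pos [ 0.2253 -0.5846  0.3305] F [ 0.15 -0.45 -0.08] w 0.7 q [ 1.09  0.37  0.04  1.41 -0.01  1.35 -0.07] tool z [ 0.003 -0.006 -1.   ]
shift [-618.9 -562.7   26.9] turn [ 9.000e-03 -2.000e-03 -2.826e+00]
clock 1.3 pos [ 0.2253 -0.5846  0.3305] F [ 0.15 -0.45 -0.08] w 0.7 q [ 1.09  0.37  0.04  1.41 -0.01  1.35 -0.07] tool z [ 0.003 -0.006 -1.   ]
```

Call:
play_rows:
  motion:
    - [-1, -31, -28, 0, 0, 0, 0.02]
    - [-1, -62, -56, 0, 0, 0, 0.04]
    - [-1, -93, -84, 0, 0, 0, 0.06]
    - [-1, -124, -113, 0, 0, 0, 0.08]
    - [-1, -155, -141, 0, 0, 0, 0.1]
    - [-1, -186, -169, 0, 0, 0, 0.12]
    - [-1, -217, -197, 0, 0, 0, 0.14]
    - [-1, -248, -225, 0, 0, 0, 0.16]
    - [-1, -279, -253, 0, 0, 0, 0.18]
    - [-1, -310, -281, 0, 0, 0, 0.2]

```text
clock: 2.3
position: [0.376, -0.1926, 0.3281]
ee_rot: [2.397, -2.027, 0.008]
force: [1.0, -0.0, 0.5]
width: 0.007
```

```bash
python3 d.py .528 .195 .30 -87
```

```text
shift [-357.1 -214.2   26.3] turn [-0.001 -0.006  0.114]
clock 2.3 pos [ 0.376  -0.1926  0.3281] F [ 1.01 -0.    0.49] w 0.01 q [ 0.59  0.04 -0.25  1.85  0.01  1.26 -1.07] tool z [ 0.002 -0.006 -1.   ]
```

Call:
play_rows:
  motion:
    - [-1, -40, -24, 0, 0, 0, 0.02]
    - [-1, -80, -48, 0, 0, 0, 0.04]
    - [-1, -120, -72, 0, 0, 0, 0.06]
    - [-1, -160, -96, 0, 0, 0, 0.08]
    - [-1, -200, -120, 5, 0, 0, 0.1]
    - [-1, -240, -144, 10, 0, 0, 0.114]
    - [-1, -280, -168, 15, 0, 0, 0.114]
    - [-1, -320, -192, 20, 0, 0, 0.114]
    - [-1, -357, -214, 26, 0, -0.006, 0.114]
    - [-1, -357, -214, 26, 0, -0.006, 0.114]

```text
clock: 3.3
position: [0.5272, 0.2008, 0.298]
ee_rot: [-2.286, 2.153, 0.006]
force: [0.6, 0.5, -1.0]
width: 0.005
```

```bash
python3 d.py .528 .195 .19 -87
```

```text
shift [  6.2  -0.6 107.9] turn [0.002 0.004 0.007]
clock 3.3 pos [0.5272 0.2008 0.298 ] F [ 0.57  0.47 -0.97] w 0.01 q [-0.04  0.35 -0.57  1.58  0.19  1.27 -2.15] tool z [-0.002  0.004 -1.   ]
```

Call:
play_rows:
  motion:
    - [-1, 6, -1, 20, 0.002, 0.004, 0.007]
    - [-1, 6, -1, 50, 0.002, 0.004, 0.007]
    - [-1, 6, -1, 80, 0.002, 0.004, 0.007]
    - [-1, 6, -1, 100, 0.002, 0.004, 0.007]
    - [-1, 6, -1, 108, 0.002, 0.004, 0.007]
    - [-1, 6, -1, 108, 0.002, 0.004, 0.007]

```text
clock: 3.9
position: [0.5276, 0.1945, 0.1888]
ee_rot: [2.277, -2.161, -0.001]
force: [0.3, -1.2, 0.2]
width: 0.0
```

```bash
python3 d.py .528 .195 .122 -87
python3 - <<'E'
from h import *
for n in("scene","top"):
    p=arm.get_image(n);np.savez(n+"1.npz",img=p["img"],w=cloud(p),K=p["K"],rvec=p["rvec"],tvec=p["tvec"])
    a=p["img"][130:290,300:500] if n=="scene" else p["img"][190:310,170:330]
    cv2.imwrite(f"pics/{n}1.png",cv2.resize(a,(780,585) if n=="top" else (750,600),interpolation=3))
E
```

```text
shift [-0.5 -0.6 66.8] turn [ 0.002 -0.001  0.   ]
clock 3.9 pos [0.5276 0.1945 0.1888] F [ 0.28 -1.18  0.21] w 0.0 q [-0.05  0.43 -0.55  1.74  0.25  1.04 -2.2 ] tool z [-0.002 -0.001 -1.   ]
```

View pics/scene1.png

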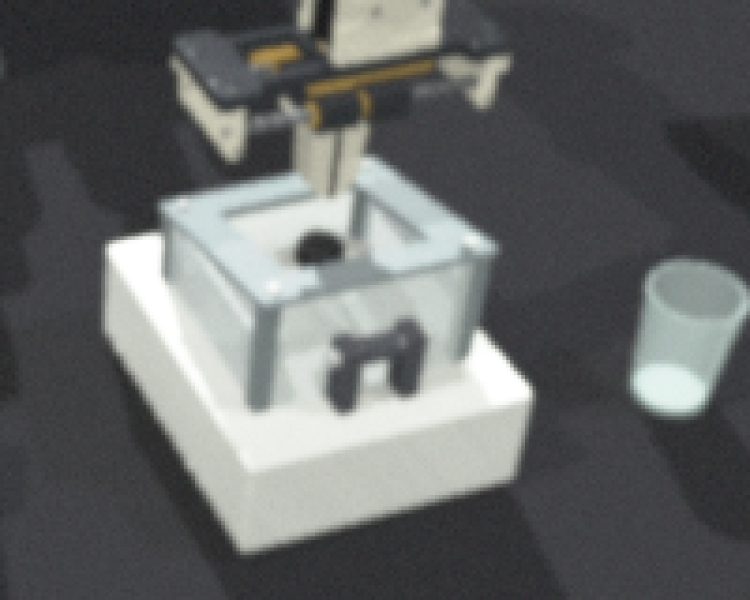

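The closed fingers at (330,190) are above the pad at (320,248), and the window is clear all round. The body's long side runs along the unit's y, as planned.

Call:
play_rows:
  motion:
    - [-1, 0, 0, 15, 0, 0, 0]
    - [-1, 0, 0, 30, 0, 0, 0]
    - [-1, 0, 0, 38, 0, 0, 0]
    - [-1, 0, 0, 44, 0, 0, 0]
    - [-1, 0, 0, 50, 0, 0, 0]
    - [-1, 0, 0, 55, 0, 0, 0]
    - [-1, 0, 0, 60, 0, 0, 0]
    - [-1, 0, 0, 60, 0, 0, 0]

```text
clock: 4.8
position: [0.5287, 0.1956, 0.1304]
ee_rot: [-2.279, 2.161, -0.001]
force: [0.9, 0.1, 0.1]
width: 0.006
```

```bash
python3 d.py .528 .195 .122 -87
```

```text
shift [0.5 0.7 8.4] turn [-0.001  0.     0.001]
clock 4.8 pos [0.5287 0.1956 0.1304] F [0.85 0.1  0.12] w 0.01 q [-0.07  0.49 -0.52  1.81  0.3   0.92 -2.25] tool z [ 0.001  0.    -1.   ]
```

Call:
play_rows:
  motion:
    - [-1, 0, 0, 3, 0, 0, 0]
    - [-1, 0, 0, 6, 0, 0, 0]
    - [-1, 0, 0, 9, 0, 0, 0]
    - [-1, 0, 0, 10, 0, 0, 0]
    - [-1, 0, 0, 10, 0, 0, 0]
    - [-1, 0, 0, 10, 0, 0, 0]

```text
clock: 5.4
position: [0.5292, 0.1958, 0.123]
ee_rot: [-2.278, 2.16, -0.004]
force: [-10.5, -4.8, 31.0]
width: 0.008
```

```bash
python3 d.py .528 .195 .122 -87
```

```text
shift [0.7 1.3 0.9] turn [-0.004 -0.     0.001]
clock 5.4 pos [0.5292 0.1958 0.123 ] F [-10.46  -4.78  30.95] w 0.01 q [-0.08  0.5  -0.52  1.82  0.31  0.9  -2.25] tool z [ 0.004  0.    -1.   ]
```

The hard stop is reached: z 0.123 with 31 N. Now I'll retreat straight up.

Call:
play_rows:
  motion:
    - [-1, 0, 0, 0, 0, 0, 0]
    - [-1, 0, -1, -8, 0, 0, 0]
    - [-1, 0, -1, -25, 0, 0, 0]
    - [-1, 0, -1, -50, 0, 0, 0]
    - [-1, 0, -1, -90, 0, 0, 0]
    - [-1, 0, -1, -135, 0, 0, 0]
    - [-1, 0, -1, -180, 0, 0, 0]
    - [-1, 0, -1, -180, 0, 0, 0]

```text
clock: 6.2
position: [0.5323, 0.1977, 0.3094]
ee_rot: [-2.27, 2.154, -0.01]
force: [0.7, 0.1, 0.1]
width: 0.005
```

```bash
python3 d.py .538 -.237 .25 -69
```

```text
shift [434.6  18.   57.6] turn [-0.014  0.002 -0.314]
clock 6.2 pos [0.5323 0.1977 0.3094] F [0.71 0.11 0.1 ] w 0.0 q [-0.03  0.33 -0.57  1.56  0.19  1.28 -2.14] tool z [ 0.013  0.004 -1.   ]
```

Call:
play_rows:
  motion:
    - [-1, 40, 2, 0, 0, 0, 0]
    - [-1, 85, 4, 0, 0, 0, -0.03]
    - [-1, 130, 6, 0, 0, 0, -0.06]
    - [-1, 175, 8, 0, 0, 0, -0.1]
    - [-1, 220, 10, 0, 0, 0, -0.14]
    - [-1, 265, 12, 0, 0, 0, -0.18]
    - [-1, 310, 14, 0, 0, 0, -0.22]
    - [-1, 355, 15, 10, 0, 0, -0.26]
    - [-1, 400, 17, 25, -0.01, 0, -0.3]
    - [-1, 435, 18, 45, -0.014, 0.002, -0.314]

```text
clock: 7.2
position: [0.5378, -0.2413, 0.2622]
ee_rot: [2.587, -1.78, 0.003]
force: [1.0, 0.1, 0.4]
width: 0.006
```

```bash
python3 d.py .538 -.237 .08 -69
python3 - <<'E'
from h import *
for n in("scene","top"):
    p=arm.get_image(n);np.savez(n+"2.npz",img=p["img"],w=cloud(p),K=p["K"],rvec=p["rvec"],tvec=p["tvec"]);cv2.imwrite(f"pics/{n}2.png",p["img"])
    w=cloud(p);img=p["img"].astype(int).sum(-1)
    m=(img<180)&(np.hypot(w[...,0]-.528,w[...,1]-.196)<.03)
    print(n,m.sum(),np.nanmedian(w[m],0).round(4))
E
```

```text
shift [ -4.4  -1.7 182.2] turn [-0.    -0.002 -0.001]
clock 7.2 pos [ 0.5378 -0.2413  0.2622] F [0.96 0.11 0.42] w 0.01 q [ 0.64  0.39 -0.43  1.59  0.17  1.2  -1.03] tool z [ 0.001 -0.002 -1.   ]
scene 0 [nan nan nan]
top 73 [0.5268 0.1947 0.1215]
  return np.nanmean(a, axis, out=out, keepdims=keepdims)
```

View pics/scene2.png

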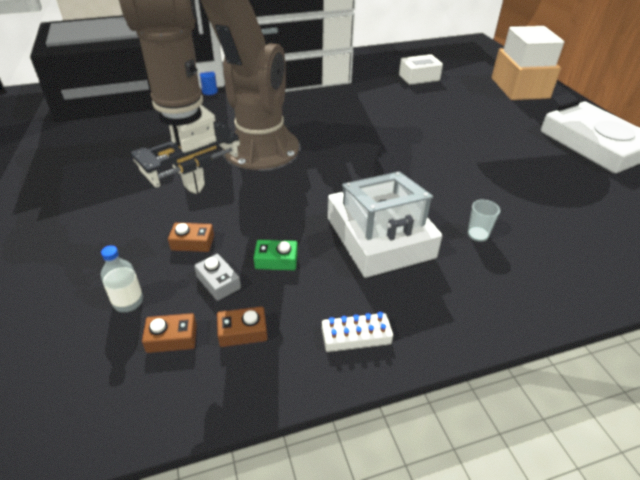

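The pad measures 0.1215 m high, so the lever is down. The grey box at (217,276) hasn't moved, and the fingers at (193,180) are over its key. Next I'll descend.

Call:
play_rows:
  motion:
    - [-1, -4, -2, 30, 0, 0, 0]
    - [-1, -4, -2, 70, 0, 0, 0]
    - [-1, -4, -2, 115, 0, 0, 0]
    - [-1, -4, -2, 150, 0, 0, 0]
    - [-1, -4, -2, 175, 0, 0, 0]
    - [-1, -4, -2, 187, 0, 0, 0]
    - [-1, -4, -2, 190, 0, 0, 0]
    - [-1, -4, -2, 190, 0, 0, 0]

```text
clock: 8.1
position: [0.5353, -0.2399, 0.0692]
ee_rot: [2.579, -1.787, -0.005]
force: [0.6, -0.2, -0.0]
width: 0.003
```

```bash
python3 d.py .538 -.237 .046 -69
python3 - <<'E'
from h import *
p=arm.get_image("scene");cv2.imwrite("pics/c.png",cv2.resize(p["img"][200:320,140:300],(800,600),interpolation=3))
E
```

```text
shift [-1.7 -3.7 23.1] turn [ 0.005  0.    -0.008]
clock 8.1 pos [ 0.5353 -0.2399  0.0692] F [ 0.63 -0.17 -0.02] w 0.0 q [ 0.6   0.58 -0.38  1.81  0.29  0.81 -1.14] tool z [-0.005 -0.001 -1.   ]
```

View pics/c.png

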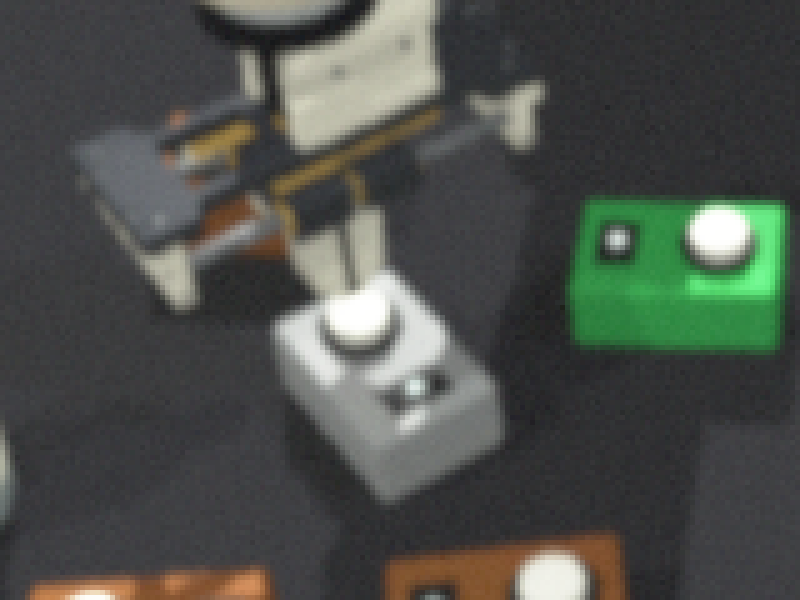

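The fingertips at (350,290) are just above the grey box's key at (360,315), about 17 mm above its top. I'll correct the 4 mm offset and press.

Call:
play_rows:
  motion:
    - [-1, -2, -4, 4, 0.005, 0, 0]
    - [-1, -2, -4, 10, 0.005, 0, 0]
    - [-1, -2, -4, 14, 0.005, 0, 0]
    - [-1, -2, -4, 17, 0.005, 0, 0]
    - [-1, -2, -4, 20, 0.005, 0, 0]
    - [-1, -2, -4, 22, 0.005, 0, 0]
    - [-1, -2, -4, 23, 0.005, 0, 0]
    - [-1, -2, -4, 23, 0.005, 0, 0]

```text
clock: 8.95
position: [0.5385, -0.2368, 0.0468]
ee_rot: [-2.582, 1.789, -0.001]
force: [-2.0, -0.0, 4.0]
width: 0.002
```

```bash
python3 d.py .538 -.237 .046 -69
```

```text
shift [-0.   0.5  0.8] turn [-0.001 -0.    -0.008]
clock 8.95 pos [ 0.5385 -0.2368  0.0468] F [-2.02 -0.01  3.95] w 0.0 q [ 0.58  0.61 -0.37  1.82  0.3   0.76 -1.16] tool z [ 0.001 -0.    -1.   ]
```

The key is 5.2 mm in at 4 N. I'll push slightly further to its stop, then release.

Call:
play_rows:
  motion:
    - [-1, 0, 0, 2, 0, 0, 0]
    - [-1, 0, 0, 3, 0, 0, 0]
    - [-1, 0, 0, 3, 0, 0, 0]
    - [-1, 0, 0, 3, 0, 0, 0]

```text
clock: 9.35
position: [0.5386, -0.2369, 0.0459]
ee_rot: [2.582, -1.789, 0.003]
force: [-8.4, 2.8, 26.6]
width: 0.005
```

Call:
play_rows:
  motion:
    - [-1, 0, 0, 0, 0, 0, 0]
    - [-1, 0, 0, -4, 0, 0, 0]
    - [-1, 0, 0, -12, 0, 0, 0]
    - [-1, 0, 0, -40, 0, 0, 0]
    - [-1, 0, 0, -85, 0, 0, 0]
    - [-1, 0, 0, -130, 0, 0, 0]
    - [-1, 0, 0, -170, 0, 0, 0]
    - [-1, 0, 0, -200, 0, 0, 0]
    - [-1, 0, 0, -200, 0, 0, 0]
    - [-1, 0, 0, -200, 0, 0, 0]

```text
clock: 10.35
position: [0.5386, -0.2368, 0.2465]
ee_rot: [-2.582, 1.79, -0.005]
force: [0.8, 0.5, -1.9]
width: 0.003
```

Run:
```python
from h import *
from m import *
for n in("scene","top"):
    p=arm.get_image(n);w=cloud(p);np.savez(n+"3.npz",img=p["img"],w=w,K=p["K"],rvec=p["rvec"],tvec=p["tvec"])
    img=p["img"].astype(int);g=img.sum(-1);x,y,z=np.moveaxis(w,-1,0)
    m=(g<180)&(np.hypot(x-.528,y-.196)<.03);print(n,"pad",m.sum(),np.nanmedian(w[m],0).round(4) if m.any() else "")
    m=np.hypot(x-.538,y+.237)<.009;print(" key z",np.round(np.percentile(z[m&(z<.1)],[20,50,80]),4) if (m&(z<.1)).any() else "hidden")
    if n=="scene":
        m=biggest((abs(x-.56)<.08)&(abs(y+.225)<.07)&(abs(z-.04)<.006)&(img.max(-1)-img.min(-1)<40));fit(w[m][:,:2],"greybox")
        cv2.imwrite("pics/d.png",p["img"])
print(arm.observe()["position"],arm.observe()["force"])
```

```text
scene pad 0 
 key z [0.0521 0.0537 0.0554]
greybox 804 c [ 555.  -227.9] size [105.5  65.9] ang 21.0 mean [ 563.6 -227.5]
top pad 76 [0.5267 0.1949 0.121 ]
 key z hidden
[ 0.53765148 -0.23657494  0.24476052] [-0.25326243  0.85332477 -0.1749539 ]
```

View pics/d.png

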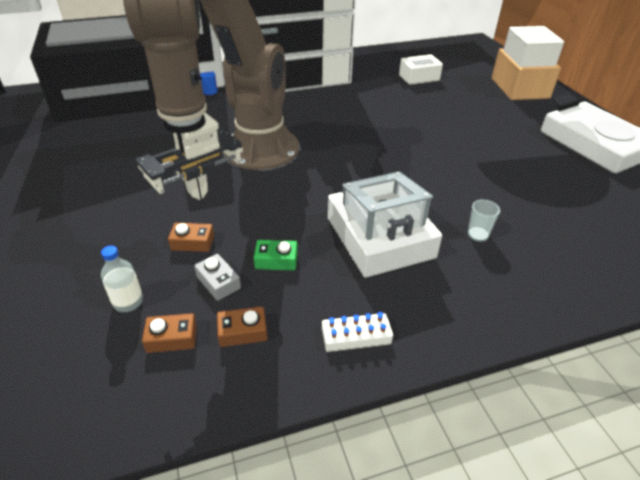

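The arm is clear of everything. The box at (217,276), bottle, beaker and rack stand where they were. I'm handing in the job.

```bash
python3 -c "
from cell import arm
print(arm.sign_off())"
```

```text
the job is handed in; nothing more can be done
None
```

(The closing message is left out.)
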